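# Clamp a jar of leather cream and twist off its tight lid

## Robot

A 6-joint arm with a two-finger parallel gripper is mounted at the origin on the work surface. World frame = base frame: x ahead of the robot, y to its left, z up, the work surface at z = 0. Lengths are in m, angles in rad, forces in N, time in s.
With the tool pointing down it reaches from about 0.25 to 0.775 m from the base axis. Payload 8.9 kg.
Tool frame: the origin (TCP) lies between the finger pads; the fingertips stand 8 mm ahead of it and the grasp point (between the pads) lies 11 mm behind it; x points along the fingers, z is the direction in which the jaws open and shut, and the axes are right-handed (so a half turn about x gives the same grasp; the last joint's range is limited). The gripper opens to 85 mm and grips with 20 to 120 N. Pads are 22 mm wide; open, the fingers measure 114 mm over their backs; the gripper's body (76 mm by 85 mm) begins 54 mm behind the grasp point. The pads swing forward as they close: fully open they stand 13 mm farther back than shut.
Start: joints at [1.095, 0.291, -0.153, 1.127, 0, 1.431], TCP at [0.173, 0.496, 0.239] pointing down, gripper open.
Joint ranges: [-2.52, 2.52], [-0.91, 1.74], [-1.3, 1.37], [-1.96, 2.02], [-1.52, 1.47], [-3.14, 3.14]. Speed limits (rad/s): [2.22, 2.22, 2.79, 3.14, 3.14, 3.14].

## Interface

Orientations are given as a unit quaternion [x, y, z, w].
In Python, from workcell import sensors, vision, robot gives the robot as it stands. The module is installed in compiled form; this text tells all that it offers.
- The arm moves only by the tool apply_moves, never from a script. Its argument "increments" is a list of rows, each an object with "travel": the shift along the tool's x, y, z in units of 40 mm (1.0 is 40 mm), a list of three; "delta_rot": the turn, a rotation vector about the tool's x, y, z in units of 6 degrees (1.0 is 6 degrees), a list of three; "claw": the finger opening in mm, from 0 to 85.4. In form: [{"travel": [x, y, z], "delta_rot": [rx, ry, rz], "claw": claw}, ...]. A call has 1 to 20 rows; each row shifts and turns the commanded pose from where the row before left it, along the tool's axes as they then stand; what a row does not reach is not made up. A row lasts 1/10 s, in which the tool goes at most 50 mm and 8.59 degrees, less where a joint would pass 70% of its speed; a pose out of reach is approached as far as the arm can. A call is refused whole if a number of a shift passes 1 or a number of a turn 1, either way. A call with a gripper value outside its range is refused whole. The fingers move at their own pace and stop on an object; "squeeze" is the grip in N (left out, the last holds). Time passes only in rows, so rows that do not move let the fingers close. It gives the time, the measured TCP pose, the force and the opening at its end, in the units of the state.
- sensors.observe(): the state, without advancing time (a new reading comes with each control period).
- vision.camera(name): name is "side" or "top"; returns a dict with "pixels" (420x560x3 uint8, blue, green, red), "fx", "fy", "cx", "cy" (pixels), "dist_coeffs" ([k1, k2, p1, p2, k3] as OpenCV has them; the pictures are not rectified), "pose" (4x4, takes a point from camera to world coordinates). Camera axes: x right, y up, looking along -z (the intrinsics and any distortion apply to the point x, -y, -z); pixel columns grow to the right and rows downward; lengths in m; the calibration is good to about 2 mm. A picture is of the moment at which its call begins. There is no depth.
- robot.sign_off(): hands the job in, once; it reports no verdict.
The state is a dict: "time_s": time; "qpos": joint angles; "qvel": joint speeds; "joint_efforts": joint torques, N m; "ee_pos": TCP position; "eef_rot": TCP orientation; "force": force on the tool from outside, world axes, zero at the start; "torque": the same for the moment, N m; "gripper_width": finger opening in m.
Only numpy, scipy, OpenCV 4.12 (cv2) and the standard library are available. Lean on these libraries where they do the work, as an engineer would, in place of code of your own. Each camera call takes 0.05 s, during which the arm holds its last target.

## Task

Get the square jar of leather cream open: slide the loose jaw of the bench clamp up until the jar is held snug between the two jaws, and lock the jaw by turning its wing knob clockwise until it is firm. Then twist the tight lid anticlockwise about a quarter turn, stopping once the threads let go, and lift it straight up off the neck. Finish still holding the lid level and centred a centimetre or two above the open jar; the jar stays locked in the clamp, and the other things on the bench are left where they are.

Things in the scene. Friction and masses are not known exactly. Their poses are not given: they have to be found in the camera images.
- clamp: bench clamp screwed to the bench: plywood board 110 x 300 mm, 12 mm thick, with an aluminium track along its length; both jaws stand on it. Origin: centre of the board's underside; y runs along the board from the fixed jaw (at -y) to the sliding jaw (at +y), x across it, z up. Varies in place and by +-0.4 rad of yaw
- fixed_face (a point): centre of the cork-faced inner face of the fixed jaw (90 mm wide, its top 40 mm above the board), at clamp y = -110 mm, 20 mm above the board; axes as the clamp; the face looks to +y
- jaw_face (a point): centre of the cork-faced front of the sliding jaw (90 mm wide, 40 mm high), 20 mm above the board; axes as the clamp; the face looks to the clamp's -y. Behind it (+y) a 56 mm wide, 85 mm long, 20 mm high carriage carries the wing knob
- jaw (a joint): travel of the sliding jaw in m: 0 = fully open (faces 124 mm apart), grows as it closes, 0.060 when it holds the jar against the fixed face, end of travel 0.062. With the knob loose it slides with about 1.5 N and can be moved by the knob, held all the while; unlocked, it is forced open some mm when the lid is twisted
- knob_grip (a point): middle of the black wing of the clamp knob, on the knob's upright axis, 68 mm behind the jaw's face (clamp +y), 52 mm above the bench. The wing is an upright bar 48 mm long, 13 mm thick, 24 mm high: 12 mm below to 12 mm above this point, its foot 8 mm above the carriage (round hub of 10 mm radius below). The point's x axis runs along the wing, z up
- knob (a joint): turn of the clamp knob in rad, positive clockwise seen from above. 0 to 0.25 at the start (loose); it starts to bite at about 0.6, counts as locked from 0.95, firm at about 1.2, end stop at 1.4. Needs 0.1 to 0.2 N m and stays where it is left. At 0 the wing's length stands 0.6 rad anticlockwise of the clamp's x axis; at angle q it stands at 0.6 - q
- jar: loose square glass jar with tan cream, 64 x 64 mm, shoulder 56 mm high, with a round open neck of 45 mm diameter whose rim is 77 mm above its base; about 0.35 kg. Stands on the clamp's board between the jaws, sides nearly along the jaws, 2 to 10 mm off the fixed jaw, upright. Origin: centre of its underside; z up; x nearly along the clamp's x
- jar_mouth (a point): centre of the jar's mouth, level with its rim; axes as the jar
- lid: loose aluminium twist-off lid shut on the jar, 60 mm diameter, ribbed, 17.5 mm high, 50 g. Origin: on its axis at its lower edge; z up. Shut, that edge is 64 mm above the jar's base: 8 mm above the shoulder, 13 mm below the rim. Inside, three lugs hook under slanted threads on the neck and a springy liner presses it tight: 0.5 to 1 N m to turn, easing as it rises; pulled up unturned, it holds
- lid_mark (a point): point on the lid's top, 25 mm from its axis along the lid's own x axis (no visible mark). Shut, it lies within 0.08 rad of the jar's +x; its angle from there about the jar's z is the lid's turn. Turned anticlockwise (from above) the lid rises 2.4 mm and comes free at about 65 degrees; it lifts straight off anywhere between 70 and 100 degrees; past 105 it meets the next threads
- brush: bystander: wooden shoe brush lying bristles down, 50 x 150 x 42 mm; origin under its centre, length along y
- tin: bystander: flat round polish tin, 76 mm diameter, 22 mm high; origin under its centre
- loafer: bystander: brown slip-on shoe, 286 x 90 mm, 82 mm high; origin under its centre, toe to its +x
- round_jar: bystander: round amber jar with a black cap, 62 mm diameter, 75 mm high; origin under its centre

How it is judged:
On the way, in this order (a step that is already met when the one before it is completed fails the run):
1. the jar is held between the two jaws, within 2.5 mm, and the sliding jaw is locked (y of jar in the frame of jaw_face above -0.0345 m and y of jar in the frame of fixed_face below 0.0345 m and x of jar in the frame of clamp between -0.025 and 0.025 m and angle between the x axis of jar and the x axis of clamp, either way round below 0.1 rad and value of joint knob above 0.95 rad), for 0.3 s.
2. the lid has been turned anticlockwise out of its threads while still on the neck, the jar staying locked in the clamp (x of lid_mark in the frame of jar below 0.0125 m and y of lid_mark in the frame of jar above 0.005 m and z of lid in the frame of jar below 0.074 m and y of jar in the frame of jaw_face above -0.036 m and y of jar in the frame of fixed_face below 0.036 m and x of jar in the frame of clamp between -0.025 and 0.025 m and angle between the x axis of jar and the x axis of clamp, either way round below 0.1 rad and value of joint knob above 0.95 rad), for 0.1 s.
At the end, for the whole second after the job is handed in: the fingers hold the lid, touching nothing else, level within 0.15 rad, centred over the mouth within 15 mm, its lower edge 2 to 45 mm above the rim; the jar stands on the board, held between both jaws within 4 mm and square to them within 0.1 rad, and the knob is at 0.95 rad or more (contact force between the fingers and lid above 1 N and contact force between lid and jar below 0.05 N and z of lid in the frame of jar_mouth between 0.002 and 0.045 m and horizontal distance between lid and jar_mouth below 0.015 m and angle between lid's own z axis and vertical below 0.15 rad and linear speed of lid below 0.03 m/s and z of jar in the frame of clamp below 0.017 m and angle between jar's own z axis and vertical below 0.06 rad and y of jar in the frame of jaw_face above -0.036 m and y of jar in the frame of fixed_face below 0.036 m and x of jar in the frame of clamp between -0.025 and 0.025 m and angle between the x axis of jar and the x axis of clamp, either way round below 0.1 rad and value of joint knob above 0.95 rad); the arm keeps its last pose, push and grip.
It fails at once if the lid is turned on past 115 degrees while still on the neck (x of lid_mark in the frame of jar below -0.0106 m and z of lid in the frame of jar below 0.074 m and horizontal distance between lid and jar below 0.01 m).
It fails at once if the brush is moved by more than 30 mm (distance of brush from where it was at the start of the episode above 0.03 m).
It fails at once if the tin is moved by more than 30 mm (distance of tin from where it was at the start of the episode above 0.03 m).
It fails at once if the shoe is moved by more than 30 mm (distance of loafer from where it was at the start of the episode above 0.03 m).
It fails at once if the round jar is moved by more than 30 mm (distance of round_jar from where it was at the start of the episode above 0.03 m).
It also fails if it takes over 48 s, if anything falls off the work surface, if the arm or the gripper's body presses on something with over 40 N, if the wrist force passes 120 N, or if a joint passes its speed limit or range.

## Working session

There is one attempt and no reset: what is moved stays moved. The work goes in short steps, Python scripts to look and compute and a tool call to move; the robot and the scene stay as the last step left them, time stands still between calls to the robot, and variables do not carry over. Pictures are saved under pics/ and viewed, and the job is handed in when it is done.

Besides the shell and the picture viewer there is one more tool, called after "Emit:" in YAML: its name, and indented under it one key for each argument. apply_moves: Moves the arm, as the interface text tells. Its arguments: {"type":"object","properties":{"increments":{"type":"array"},"squeeze":{"type":"number"}},"required":["increments"]}

```bash
mkdir -p pics; cat > h.py <<'E'
import numpy as np, cv2
from workcell import sensors, vision, robot
from scipy.spatial.transform import Rotation as R
def cam(n):
    c=vision.camera(n); c['img']=np.array(c['pixels'])
    c['K']=np.array([[c['fx'],0,c['cx']],[0,c['fy'],c['cy']],[0,0,1]]);c['d']=np.array(c['dist_coeffs'],float);c['T']=np.array(c['pose']);return c
def ray(c,uv):
    p=cv2.undistortPoints(np.array(uv,float).reshape(-1,1,2),c['K'],c['d']).reshape(-1,2)
    d=np.c_[p[:,0],-p[:,1],-np.ones(len(p))]@c['T'][:3,:3].T
    return c['T'][:3,3],d
def onz(c,uv,z):
    o,d=ray(c,uv); return o+d*((z-o[2])/d[:,2])[:,None]
def proj(c,P):
    P=np.array(P,float).reshape(-1,3); q=(P-c['T'][:3,3])@c['T'][:3,:3]; q=q*[1,-1,-1]
    return cv2.projectPoints(q,np.zeros(3),np.zeros(3),c['K'],c['d'])[0].reshape(-1,2)
def st():
    s=sensors.observe()
    print('t',round(s['time_s'],2),'p',np.round(s['ee_pos'],4),'w',round(s['gripper_width'],4),'F',np.round(s['force'],1),'T',np.round(s['torque'],2))
    print('q',np.round(s['qpos'],3)); print(np.round(R.from_quat(s['eef_rot']).as_matrix(),4)); return s
E
python3 - <<'E'
from h import *
s=st()
for n in('top','side'):
    c=cam(n); cv2.imwrite(f'pics/{n}0.png',c['img']); print(n,np.round(c['T'],3).tolist(),c['fx'],c['d'])
E
```

```text
t 0.0 p [0.1733 0.4951 0.2387] w 0.0855 F [-0.7  0.4  0.4] T [-0.01  0.01  0.02]
q [ 1.095  0.291 -0.154  1.127  0.     1.431]
[[-6.000e-04 -9.438e-01  3.304e-01]
 [-1.200e-03  3.304e-01  9.438e-01]
 [-1.000e+00  2.000e-04 -1.300e-03]]
top [[0.027, 0.986, -0.162, 0.282], [-1.0, 0.029, 0.011, -0.022], [0.016, 0.162, 0.987, 1.371], [0.0, 0.0, 0.0, 1.0]] 466.3878698279009 [0.03800964 0.         0.         0.         0.        ]
side [[-0.991, 0.079, -0.105, 0.425], [-0.13, -0.693, 0.709, 0.635], [-0.017, 0.717, 0.697, 0.735], [0.0, 0.0, 0.0, 1.0]] 425.3338122934782 [-0.11831704  0.          0.          0.          0.        ]
```

View pics/top0.png

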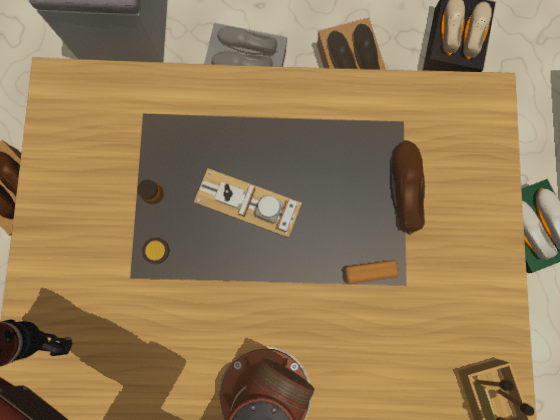

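View pics/side0.png

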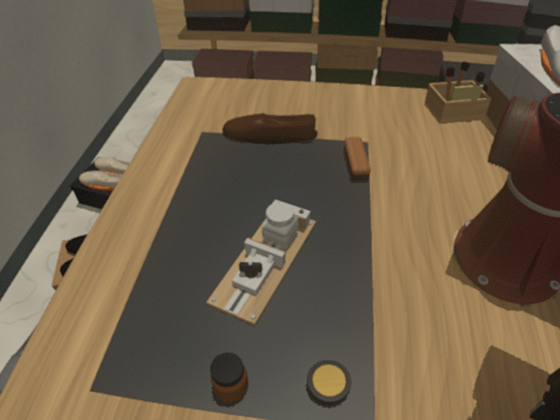

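The top view shows the clamp board at about (195–301, 169–236), the lid at about (269,207) and the knob at about (228,191). The side view shows the lid at about (280,213) and the knob at about (250,268). I'll zoom in on both.

```bash
python3 - <<'E'
import cv2
a=cv2.imread('pics/top0.png')[160:245,185:310]; cv2.imwrite('pics/ztop.png',cv2.resize(a,None,fx=6,fy=6,interpolation=cv2.INTER_CUBIC))
a=cv2.imread('pics/side0.png')[195:325,200:325]; cv2.imwrite('pics/zside.png',cv2.resize(a,None,fx=4.5,fy=4.5,interpolation=cv2.INTER_CUBIC))
E
```

```text
(no output)
```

View pics/ztop.png

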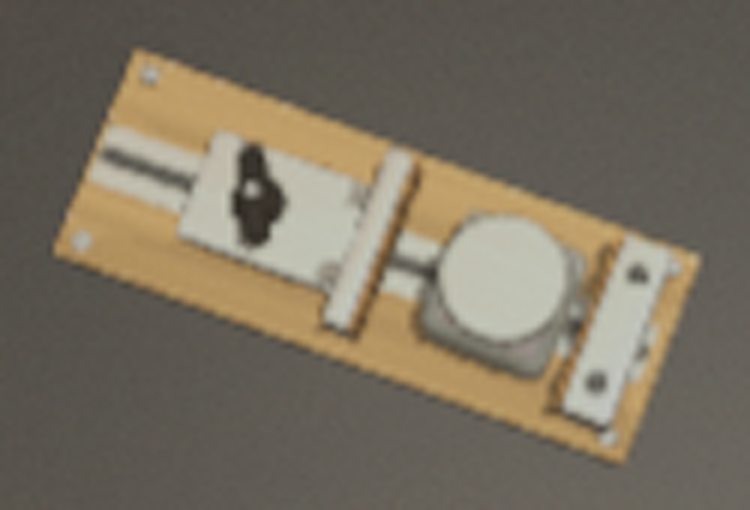

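View pics/zside.png

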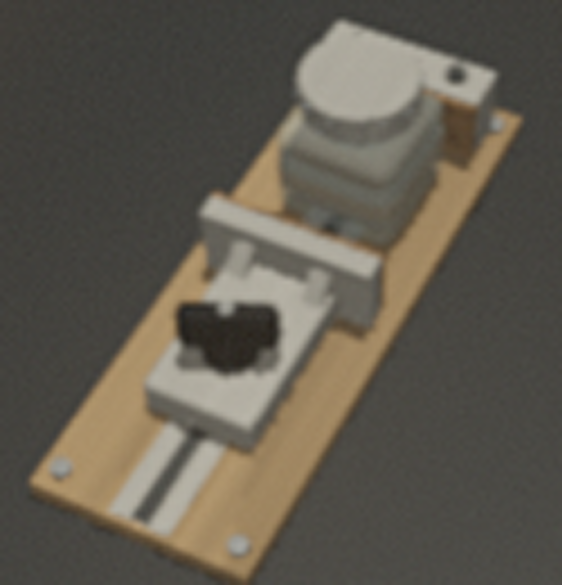

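```bash
cat > m1.py <<'E'
from h import *
def load(n):
    c=cam(n); return c
ct=cam('top'); cs=cam('side')
zt=lambda a:(np.array(a,float)+.5)/6-.5+[185,160]
zs=lambda a:(np.array(a,float)+.5)/4.5-.5+[200,195]
T=onz(ct,zt([(137,48),(701,257),(622,463),(55,254)]),.012)  # (+x,+y),( +x,-y),(-x,-y),(-x,+y)
S=onz(cs,zs([(30,485),(523,118),(245,582)]),.012)
print(np.round(T,4)); print('side',np.round(S,4))
print('sizes',[round(np.linalg.norm(T[i]-T[(i+1)%4]),4) for i in range(4)], 'side', np.linalg.norm(S[0]-S[2]),np.linalg.norm(S[1]-S[2]))
c=T.mean(0); yax=((T[0]+T[3])-(T[1]+T[2]))/2; yax/=np.linalg.norm(yax); yaw=np.arctan2(-yax[0],yax[1]); print('top: centre',c,'yaw',yaw)
ys=S[2]-S[1]; print('side yaw (long edge)',np.arctan2(-ys[0],ys[1]))
x=np.array([np.cos(yaw),np.sin(yaw),0]);y=np.array([-np.sin(yaw),np.cos(yaw),0])
def loc(P): P=np.atleast_2d(P); return np.c_[(P-c)@x,(P-c)@y]*1000
print('lid top centre',loc(onz(ct,zt([(502,277)]),.012+.0815)),loc(onz(cs,zs([(359,80)]),.0935)))
print('lid radius', np.linalg.norm(onz(ct,zt([(438,277)]),.0935)-onz(ct,zt([(566,277)]),.0935))/2)
print('knob wing ends top z=.064',loc(onz(ct,zt([(250,150),(257,240)]),.064)))
print('jaw face lower-edge/top edge',loc(onz(ct,zt([(412,162),(352,330)]),.052)))
print('jaw top edge side',loc(onz(cs,zs([(216,195),(382,262)]),.052)))
print('fixed face top edge',loc(onz(ct,zt([(622,240),(565,400)]),.052)))
E
python3 m1.py
```

```text
[[ 0.6422  0.192   0.012 ]
 [ 0.5447 -0.0916  0.012 ]
 [ 0.4411 -0.0551  0.012 ]
 [ 0.5366  0.2267  0.012 ]]
side [[ 0.6398  0.1937  0.012 ]
 [ 0.4388 -0.0555  0.012 ]
 [ 0.537   0.2293  0.012 ]]
sizes [np.float64(0.2999), np.float64(0.1098), np.float64(0.2975), np.float64(0.1112)] side 0.10884138762338408 0.3012795597326647
top: centre [0.54115721 0.06798194 0.012     ] yaw -0.3288994842675296
side yaw (long edge) -0.33202617445986465
lid top centre [[ -2.70956719 -67.76146385]] [[ -4.16930136 -66.48459183]]
lid radius 0.029684415501181127
knob wing ends top z=.064 [[ 17.63425331  68.89759813]
 [-21.92442191  49.75337749]]
jaw face lower-edge/top edge [[ 41.71927189  -3.96499954]
 [-44.94964995  -6.58190946]]
jaw top edge side [[ 41.97681932  -5.02345244]
 [-46.877175    -2.15115002]]
fixed face top edge [[  41.39318744 -112.04205553]
 [ -40.90421859 -113.54787865]]
```

```bash
cat >> m1.py <<'E'
print('----')
def tri(a,b):
    o1,d1=ray(ct,[a]);o2,d2=ray(cs,[b]);d1=d1[0]/np.linalg.norm(d1[0]);d2=d2[0]/np.linalg.norm(d2[0])
    t=np.linalg.lstsq(np.c_[d1,-d2],o2-o1,rcond=None)[0]; p,q=o1+t[0]*d1,o2+t[1]*d2
    return (p+q)/2,np.linalg.norm(p-q)
def rep(n,a,b):
    p,g=tri(a,b); print(n,p,'gap',g,'loc',loc(p))
rep('bolt',zt([(253,190)])[0],zs([(228,307)])[0])
rep('lidtop',zt([(502,277)])[0],zs([(359,80)])[0])
rep('jawtopfront+x',zt([(412,160)])[0],zs([(216,195)])[0])
rep('jawtopfront-x',zt([(352,330)])[0],zs([(382,262)])[0])
def black(c,x0,y0,x1,y1):
    im=c['img'][y0:y1,x0:x1].astype(int); m=(im.max(2)<75).astype(np.uint8)
    n,l,s,ce=cv2.connectedComponentsWithStats(m); return m,n,s,[tuple(np.round(k+[x0,y0],2)) for k in ce]
for c,b in((ct,(214,178,242,205)),(cs,(232,255,268,285))):
    m,n,s,ce=black(c,*b); print(s[1:,:].tolist(),ce[1:])
    print('\n'.join(''.join('#' if v else '.' for v in r) for r in m))
E
python3 m1.py | sed -n '/----/,$p'
```

```text
----
bolt [0.55981017 0.12502884 0.06516264] gap 0.0011700529434453132 loc [[-0.77312154 60.01403598]]
lidtop [0.51647056 0.00478018 0.09195321] gap 0.0010235817091939045 loc [[ -2.94913605 -67.78787074]]
jawtopfront+x [0.57950225 0.05071116 0.05333325] gap 0.00105586652547538 loc [[41.86817214 -3.95952104]]
jawtopfront-x [0.49700417 0.07668949 0.04666082] gap 0.0007055808257420473 loc [[-44.59892044  -6.02068889]]
[[10, 7, 8, 16, 71]] [(np.float64(227.31), np.float64(192.89))]
............................
............................
............................
............................
............................
............................
............................
............##..............
...........####.............
...........####.............
...........####.............
...........####.............
...........#..##............
...............##...........
..........#....###..........
..........########..........
..........########..........
..........########..........
...........######...........
...........#####............
............####............
........
[... 700 characters left out ...]
......######################......
........######################......
........######################......
........######################......
........#####################.......
.........####################.......
............###############.........
.............#############..........
.............############...........
..............###########...........
...............########.............
.................##.................
....................................
....................................
....................................
....................................
....................................
....................................
....................................
```

Measured in the clamp frame:

| Item | Value |
|---|---|
| Board yaw | about -0.33 |
| Jaw face | y about -6 mm, so joint about 0.020 |
| Knob axis | about (0, 61) mm |
| Wing direction, world | about 0.12 rad, so q about 0.15 |

The sizes agree with the given ones. Next I'll move above the knob.

Emit:
apply_moves:
  increments:
    - {"travel":[0,-0.4,-0.18],"delta_rot":[0,0,0],"claw":50}
    - {"travel":[0,-0.81,-0.37],"delta_rot":[0,0,0],"claw":50}
    - {"travel":[0,-0.81,-0.37],"delta_rot":[0,0,0],"claw":50}
    - {"travel":[0,-0.81,-0.37],"delta_rot":[0,0,0],"claw":50}
    - {"travel":[0,-0.81,-0.37],"delta_rot":[0,0,0],"claw":50}
    - {"travel":[0,-0.81,-0.37],"delta_rot":[0,0,0],"claw":50}
    - {"travel":[0,-0.81,-0.37],"delta_rot":[0,0,0],"claw":50}
    - {"travel":[0,-0.81,-0.37],"delta_rot":[0,0,0],"claw":50}
    - {"travel":[0,-0.81,-0.37],"delta_rot":[0,0,0],"claw":50}
    - {"travel":[0,-0.81,-0.37],"delta_rot":[0,0,0],"claw":50}
    - {"travel":[0,-0.81,-0.37],"delta_rot":[0,0,0],"claw":50}
    - {"travel":[0,-0.81,-0.37],"delta_rot":[0,0,0],"claw":50}
    - {"travel":[0,-0.81,-0.37],"delta_rot":[0,0,0],"claw":50}
    - {"travel":[0,-0.81,-0.37],"delta_rot":[0,0,0],"claw":50}
    - {"travel":[0,-0.81,-0.37],"delta_rot":[0,0,0],"claw":50}
    - {"travel":[0,-0.41,-0.18],"delta_rot":[0,0,0],"claw":50}

```text
time_s: 1.9
ee_pos: [0.5606, 0.1237, 0.239]
eef_rot: [-0.409, 0.577, 0.408, 0.577]
force: [-0.2, 0.3, 0.4]
gripper_width: 0.0498
```

Emit:
apply_moves:
  increments:
    - {"travel":[0.4,0,0],"delta_rot":[-0.87,0,0],"claw":50}
    - {"travel":[0.8,0,0],"delta_rot":[-0.87,0,0],"claw":50}
    - {"travel":[0.8,0,0],"delta_rot":[-0.87,0,0],"claw":50}
    - {"travel":[0.8,0,0],"delta_rot":[-0.87,0,0],"claw":50}
    - {"travel":[0.5,0,0],"delta_rot":[-0.87,0,0],"claw":50}
    - {"travel":[0,0,0],"delta_rot":[0,0,0],"claw":50}
    - {"travel":[0,0,0],"delta_rot":[0,0,0],"claw":50}

```text
time_s: 2.6
ee_pos: [0.5589, 0.1261, 0.1078]
eef_rot: [-0.528, 0.47, 0.528, 0.47]
force: [0.7, -0.3, 0.3]
gripper_width: 0.0499
```

```bash
python3 - <<'E'
from h import *
s=st()
R_=R.from_quat(s['eef_rot']).as_matrix(); print('to knob in tool units',(R_.T@(np.array([.5609,.1257,.046])-s['ee_pos']))/.04)
for n,b,f in(('top',(185,160,310,245),6),('side',(200,180,325,310),4.5)):
    c=cam(n); a=c['img'][b[1]:b[3],b[0]:b[2]]; cv2.imwrite(f'pics/{n}1.png',cv2.resize(a,None,fx=f,fy=f,interpolation=cv2.INTER_CUBIC))
E
```

```text
t 2.6 p [0.5589 0.1261 0.1078] w 0.0499 F [ 0.7 -0.3  0.3] T [ 0.02  0.04 -0.07]
q [ 0.094  0.484 -0.227  0.861  0.    -0.022]
[[-3.000e-04 -9.932e-01 -1.162e-01]
 [ 1.000e-04 -1.162e-01  9.932e-01]
 [-1.000e+00  3.000e-04  1.000e-04]]
to knob in tool units [ 1.54411218 -0.05016059 -0.01599235]
```

View pics/side1.png

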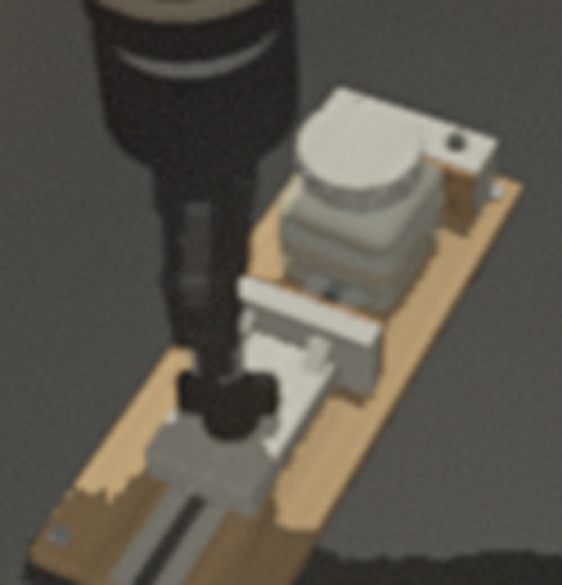

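The gripper is centred over the knob, with the wing at about (228,400) in the zoomed view. I'll descend and grip it.

Emit:
apply_moves:
  increments:
    - {"travel":[0.5,-0.05,-0.02],"delta_rot":[0,0,0],"claw":50}
    - {"travel":[0.5,0,0],"delta_rot":[0,0,0],"claw":50}
    - {"travel":[0.35,0,0],"delta_rot":[0,0,0],"claw":50}
    - {"travel":[0.19,0,0],"delta_rot":[0,0,0],"claw":50}
    - {"travel":[0,0,0],"delta_rot":[0,0,0],"claw":50}
    - {"travel":[0,0,0],"delta_rot":[0,0,0],"claw":50}
  squeeze: 40

```text
time_s: 3.3
ee_pos: [0.5617, 0.1253, 0.0467]
eef_rot: [0.529, -0.469, -0.528, -0.47]
force: [0.3, -0.3, 0.0]
gripper_width: 0.05
```

Emit:
apply_moves:
  increments:
    - {"travel":[0,0,0],"delta_rot":[0,0,0],"claw":20}
    - {"travel":[0,0,0],"delta_rot":[0,0,0],"claw":15}
    - {"travel":[0,0,0],"delta_rot":[0,0,0],"claw":8}
    - {"travel":[0,0,0],"delta_rot":[0,0,0],"claw":8}
    - {"travel":[0,0,0],"delta_rot":[0,0,0],"claw":8}
    - {"travel":[0,0,0],"delta_rot":[0,0,0],"claw":8}
    - {"travel":[0,0,0],"delta_rot":[0,0,0],"claw":8}

```text
time_s: 4.0
ee_pos: [0.5614, 0.1253, 0.0466]
eef_rot: [0.529, -0.469, -0.529, -0.47]
force: [-2.3, 0.1, 6.0]
gripper_width: 0.0168
```

```bash
python3 - <<'E'
from h import *
s=st()
R_=R.from_quat(s['eef_rot']).as_matrix(); y=np.array([.323,.946,0]); print('40mm -y in tool units',R_.T@(-y))
E
```

```text
t 4.0 p [0.5614 0.1253 0.0466] w 0.0168 F [-2.3  0.1  6. ] T [ 0.08  0.34 -0.02]
q [ 0.093  0.557 -0.288  0.725  0.    -0.026]
[[ 1.000e-03 -9.930e-01 -1.185e-01]
 [ 3.000e-04 -1.185e-01  9.930e-01]
 [-1.000e+00 -1.000e-03  2.000e-04]]
40mm -y in tool units [-5.87539694e-04  4.32836996e-01 -9.01053156e-01]
```

Emit:
apply_moves:
  increments:
    - {"travel":[0,0,0],"delta_rot":[0,0,0],"claw":5}
    - {"travel":[0,0,0],"delta_rot":[0,0,0],"claw":5}
    - {"travel":[0,0,0],"delta_rot":[0,0,0],"claw":5}

```text
time_s: 4.3
ee_pos: [0.5614, 0.1254, 0.0466]
eef_rot: [0.529, -0.469, -0.529, -0.47]
force: [-1.2, -0.3, 6.4]
gripper_width: 0.0176
```

```bash
python3 - <<'E'
from h import *
s=st()
for n,b,f in(('top',(185,160,310,245),6),('side',(200,180,325,310),4.5)):
    c=cam(n); a=c['img'][b[1]:b[3],b[0]:b[2]]; cv2.imwrite(f'pics/{n}2.png',cv2.resize(a,None,fx=f,fy=f,interpolation=cv2.INTER_CUBIC))
E
```

```text
t 4.3 p [0.5614 0.1254 0.0466] w 0.0176 F [-1.2 -0.3  6.4] T [0.09 0.39 0.02]
q [ 0.093  0.557 -0.288  0.725  0.    -0.026]
[[ 1.000e-03 -9.930e-01 -1.185e-01]
 [ 3.000e-04 -1.185e-01  9.930e-01]
 [-1.000e+00 -1.000e-03  2.000e-04]]
```

View pics/side2.png

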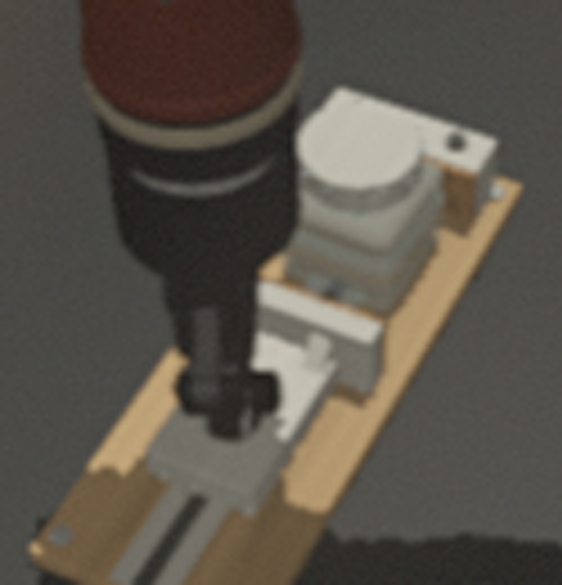

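The wing is between the fingers, but the 6 N upward force suggests the tips are touching the hub or carriage. I'll reopen slightly, lift 4 mm and regrip.

Emit:
apply_moves:
  increments:
    - {"travel":[0,0,0],"delta_rot":[0,0,0],"claw":26}
    - {"travel":[-0.1,0,0],"delta_rot":[0,0,0],"claw":26}
    - {"travel":[0,0,0],"delta_rot":[0,0,0],"claw":26}
    - {"travel":[0,0,0],"delta_rot":[0,0,0],"claw":6}
    - {"travel":[0,0,0],"delta_rot":[0,0,0],"claw":6}
    - {"travel":[0,0,0],"delta_rot":[0,0,0],"claw":6}
    - {"travel":[0,0,0],"delta_rot":[0,0,0],"claw":6}
    - {"travel":[0,0,0],"delta_rot":[0,0,0],"claw":6}

```text
time_s: 5.2
ee_pos: [0.5613, 0.1252, 0.0502]
eef_rot: [0.529, -0.469, -0.529, -0.47]
force: [-0.3, -1.1, 5.5]
gripper_width: 0.0157
```

```bash
python3 - <<'E'
from h import *
s=st()
E
```

```text
t 5.2 p [0.5613 0.1252 0.0502] w 0.0157 F [-0.3 -1.1  5.5] T [ 0.02  0.24 -0.02]
q [ 0.092  0.553 -0.285  0.733  0.    -0.026]
[[ 7.000e-04 -9.930e-01 -1.185e-01]
 [ 1.000e-04 -1.185e-01  9.930e-01]
 [-1.000e+00 -7.000e-04  1.000e-04]]
```

Emit:
apply_moves:
  increments:
    - {"travel":[0,0.024,-0.05],"delta_rot":[0,0,0],"claw":6}
    - {"travel":[0,0.049,-0.101],"delta_rot":[0,0,0],"claw":6}
    - {"travel":[0,0.049,-0.101],"delta_rot":[0,0,0],"claw":6}
    - {"travel":[0,0.049,-0.101],"delta_rot":[0,0,0],"claw":6}
    - {"travel":[0,0.049,-0.101],"delta_rot":[0,0,0],"claw":6}
    - {"travel":[0,0.049,-0.101],"delta_rot":[0,0,0],"claw":6}
    - {"travel":[0,0.049,-0.101],"delta_rot":[0,0,0],"claw":6}
    - {"travel":[0,0.049,-0.101],"delta_rot":[0,0,0],"claw":6}
    - {"travel":[0,0,0],"delta_rot":[0,0,0],"claw":6}

```text
time_s: 6.1
ee_pos: [0.5503, 0.0932, 0.0502]
eef_rot: [0.529, -0.469, -0.529, -0.47]
force: [-1.5, 1.1, 6.9]
gripper_width: 0.0157
```

```bash
python3 - <<'E'
from h import *
s=st()
y=np.array([.323,.946,0]);x=np.array([.946,-.323,0])
d=s['ee_pos']-np.array([.5613,.1252,.0502]);print('moved x,y',d@x,d@y,'F x,y',s['force']@x,s['force']@y)
for n,b,f in(('top',(185,160,310,245),6),('side',(200,180,325,310),4.5)):
    c=cam(n); a=c['img'][b[1]:b[3],b[0]:b[2]]; cv2.imwrite(f'pics/{n}3.png',cv2.resize(a,None,fx=f,fy=f,interpolation=cv2.INTER_CUBIC))
E
```

```text
t 6.1 p [0.5503 0.0932 0.0502] w 0.0157 F [-1.5  1.1  6.9] T [ 0.22  0.1  -0.02]
q [ 0.037  0.526 -0.334  0.71   0.    -0.082]
[[ 8.000e-04 -9.930e-01 -1.182e-01]
 [ 4.000e-04 -1.182e-01  9.930e-01]
 [-1.000e+00 -9.000e-04  3.000e-04]]
moved x,y -4.244257407778728e-05 -0.03386500070880441 F x,y -1.8248355897528092 0.5914787511309184
```

View pics/side3.png

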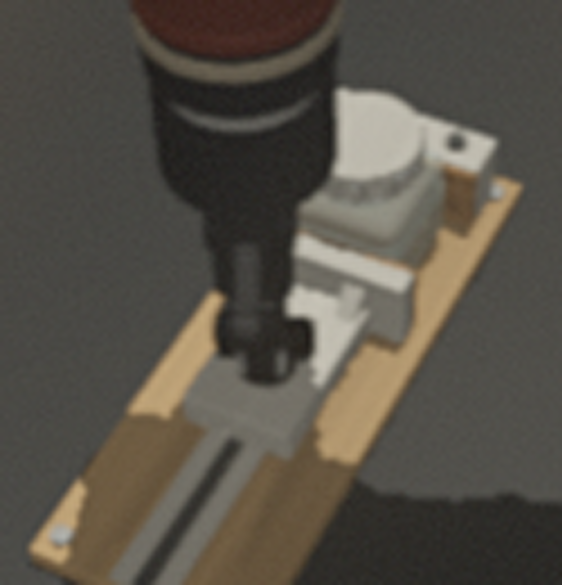

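The jaw slid 34 mm with the knob held, and the jar is not resisting yet. I'll creep forward until it does.

Emit:
apply_moves:
  increments:
    - {"travel":[0,0.022,-0.045],"delta_rot":[0,0,0],"claw":6}
    - {"travel":[0,0.022,-0.045],"delta_rot":[0,0,0],"claw":6}
    - {"travel":[0,0,0],"delta_rot":[0,0,0],"claw":6}

```text
time_s: 6.5
ee_pos: [0.5492, 0.0898, 0.0502]
eef_rot: [0.529, -0.469, -0.529, -0.47]
force: [1.1, 2.7, 6.4]
gripper_width: 0.0156
```

Emit:
apply_moves:
  increments:
    - {"travel":[0,0.022,-0.045],"delta_rot":[0,0,0],"claw":6}
    - {"travel":[0,0,0],"delta_rot":[0,0,0],"claw":6}

```text
time_s: 6.7
ee_pos: [0.5491, 0.0895, 0.0502]
eef_rot: [-0.529, 0.468, 0.529, 0.471]
force: [2.9, 10.7, 3.6]
gripper_width: 0.0153
```

Emit:
apply_moves:
  increments:
    - {"travel":[0,0.022,-0.045],"delta_rot":[0,0,0],"claw":6}
    - {"travel":[0,0,0],"delta_rot":[0,0,0],"claw":6}

```text
time_s: 6.9
ee_pos: [0.549, 0.0892, 0.0503]
eef_rot: [-0.528, 0.466, 0.53, 0.472]
force: [3.7, 17.7, 0.3]
gripper_width: 0.0154
```

The reaction rose from about 0 to 11 and then 18 N while the tool barely moved, so the jar is snug. Now I'll turn the knob clockwise.

Emit:
apply_moves:
  increments:
    - {"travel":[0,0,0],"delta_rot":[0.5,0,0],"claw":6}
    - {"travel":[0,0,0],"delta_rot":[0.8,0,0],"claw":6}
    - {"travel":[0,0,0],"delta_rot":[0.8,0,0],"claw":6}
    - {"travel":[0,0,0],"delta_rot":[0.8,0,0],"claw":6}
    - {"travel":[0,0,0],"delta_rot":[0.8,0,0],"claw":6}
    - {"travel":[0,0,0],"delta_rot":[0.8,0,0],"claw":6}
    - {"travel":[0,0,0],"delta_rot":[0.8,0,0],"claw":6}
    - {"travel":[0,0,0],"delta_rot":[0.8,0,0],"claw":6}
    - {"travel":[0,0,0],"delta_rot":[0.8,0,0],"claw":6}
    - {"travel":[0,0,0],"delta_rot":[0.8,0,0],"claw":6}
    - {"travel":[0,0,0],"delta_rot":[0,0,0],"claw":6}
  squeeze: 60

```text
time_s: 8.0
ee_pos: [0.5489, 0.0888, 0.0504]
eef_rot: [-0.3, 0.637, 0.303, 0.641]
force: [3.5, 15.7, 4.3]
gripper_width: 0.0142
```

```bash
python3 - <<'E'
from h import *
s=st(); r=R.from_quat(s['eef_rot']).as_matrix(); print('wing dir',np.arctan2(-r[1,1],-r[0,1]))
for n,b,f in(('top',(185,160,310,245),6),('side',(200,180,325,310),4.5)):
    c=cam(n); a=c['img'][b[1]:b[3],b[0]:b[2]]; cv2.imwrite(f'pics/{n}4.png',cv2.resize(a,None,fx=f,fy=f,interpolation=cv2.INTER_CUBIC))
E
```

```text
t 8.0 p [0.5489 0.0888 0.0504] w 0.0142 F [ 3.5 15.7  4.3] T [ 3.28 -0.72  0.02]
q [ 0.025  0.521 -0.343  0.703  0.006  0.714]
[[ 0.0031 -0.7723  0.6353]
 [ 0.0061  0.6353  0.7722]
 [-1.      0.0015  0.0067]]
wing dir -0.6884133981274788
```

View pics/side4.png

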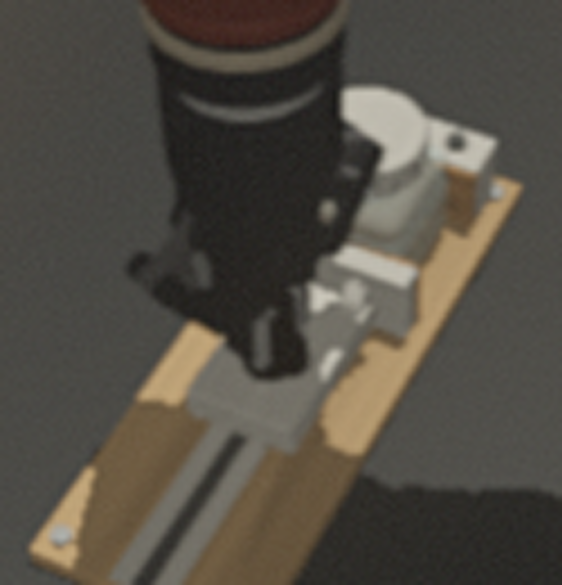

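The wing direction gives q of about 0.96. I'll carry on to about 1.2.

Emit:
apply_moves:
  increments:
    - {"travel":[0,0,0],"delta_rot":[0.6,0,0],"claw":6}
    - {"travel":[0,0,0],"delta_rot":[0.7,0,0],"claw":6}
    - {"travel":[0,0,0],"delta_rot":[0.7,0,0],"claw":6}
    - {"travel":[0,0,0],"delta_rot":[0.3,0,0],"claw":6}
    - {"travel":[0,0,0],"delta_rot":[0,0,0],"claw":6}
    - {"travel":[0,0,0],"delta_rot":[0,0,0],"claw":6}
    - {"travel":[0,0,0],"delta_rot":[0,0,0],"claw":6}

```text
time_s: 8.8
ee_pos: [0.5488, 0.0887, 0.0504]
eef_rot: [-0.222, 0.669, 0.226, 0.672]
force: [3.2, 15.0, 3.6]
gripper_width: 0.0137
```

```bash
python3 - <<'E'
from h import *
s=st(); r=R.from_quat(s['eef_rot']).as_matrix(); w=np.arctan2(-r[1,1],-r[0,1]);print('wing dir',w,'q',.6-w-.33)
E
```

```text
t 8.8 p [0.5488 0.0887 0.0504] w 0.0137 F [ 3.2 15.   3.6] T [ 3.19 -0.56  0.08]
q [ 0.025  0.521 -0.343  0.704  0.006  0.952]
[[ 0.0029 -0.6007  0.7995]
 [ 0.0059  0.7995  0.6007]
 [-1.      0.0029  0.0059]]
wing dir -0.9263907015372831 q 1.196390701537283
```

Emit:
apply_moves:
  increments:
    - {"travel":[0,0,0],"delta_rot":[0.5,0,0],"claw":6}
    - {"travel":[0,0,0],"delta_rot":[0.35,0,0],"claw":6}
    - {"travel":[0,0,0],"delta_rot":[0,0,0],"claw":6}
    - {"travel":[0,0,0],"delta_rot":[0,0,0],"claw":6}

```text
time_s: 9.2
ee_pos: [0.5487, 0.0886, 0.0504]
eef_rot: [-0.192, 0.679, 0.195, 0.682]
force: [2.2, 13.8, 4.4]
gripper_width: 0.014
```

```bash
python3 - <<'E'
from h import *
s=st(); r=R.from_quat(s['eef_rot']).as_matrix(); w=np.arctan2(-r[1,1],-r[0,1]);print('wing dir',w,'q',.6-w-.33)
E
```

```text
t 9.2 p [0.5487 0.0886 0.0504] w 0.014 F [ 2.2 13.8  4.4] T [ 3.18 -0.52  0.08]
q [ 0.025  0.521 -0.343  0.704  0.006  1.041]
[[ 0.0028 -0.5272  0.8498]
 [ 0.0058  0.8498  0.5272]
 [-1.      0.0034  0.0055]]
wing dir -1.0155212891884524 q 1.2855212891884524
```

Emit:
apply_moves:
  increments:
    - {"travel":[0,0,0],"delta_rot":[0,0,0],"claw":36}
    - {"travel":[0,0,0],"delta_rot":[0,0,0],"claw":36}
    - {"travel":[0,0,0],"delta_rot":[0,0,0],"claw":36}
    - {"travel":[-0.4,0,0],"delta_rot":[0,0,0],"claw":36}
    - {"travel":[-0.8,0,0],"delta_rot":[0,0,0],"claw":36}
    - {"travel":[-0.8,0,0],"delta_rot":[0,0,0],"claw":60}
    - {"travel":[-0.8,0,0],"delta_rot":[0,0,0],"claw":80}
    - {"travel":[-0.5,0,0],"delta_rot":[0,0,0],"claw":85}
    - {"travel":[0,1.0,0],"delta_rot":[0,0,0],"claw":85}
    - {"travel":[0,1.0,0],"delta_rot":[0,0,0],"claw":85}
    - {"travel":[0,1.0,0],"delta_rot":[0,0,0],"claw":85}
    - {"travel":[0,1.0,0],"delta_rot":[0,0,0],"claw":85}
    - {"travel":[0,0,0],"delta_rot":[0,0,0],"claw":85}

```text
time_s: 10.5
ee_pos: [0.4606, 0.2246, 0.1816]
eef_rot: [-0.194, 0.68, 0.195, 0.679]
force: [-0.9, 0.2, -0.3]
gripper_width: 0.0851
```

```bash
python3 - <<'E'
from h import *
s=st()
for n,b,f in(('top',(185,160,310,245),6),('side',(200,180,325,310),4.5)):
    c=cam(n); cv2.imwrite(f'pics/{n}5r.png',c['img']); a=c['img'][b[1]:b[3],b[0]:b[2]]; cv2.imwrite(f'pics/{n}5.png',cv2.resize(a,None,fx=f,fy=f,interpolation=cv2.INTER_CUBIC))
E
```

```text
t 10.5 p [0.4606 0.2246 0.1816] w 0.0851 F [-0.9  0.2 -0.3] T [-0.06  0.02  0.01]
q [ 3.100e-01  3.090e-01 -2.860e-01  9.770e-01  1.000e-03  1.324e+00]
[[-1.600e-03 -5.287e-01  8.488e-01]
 [ 4.000e-04  8.488e-01  5.287e-01]
 [-1.000e+00  1.100e-03 -1.100e-03]]
```

View pics/side5.png

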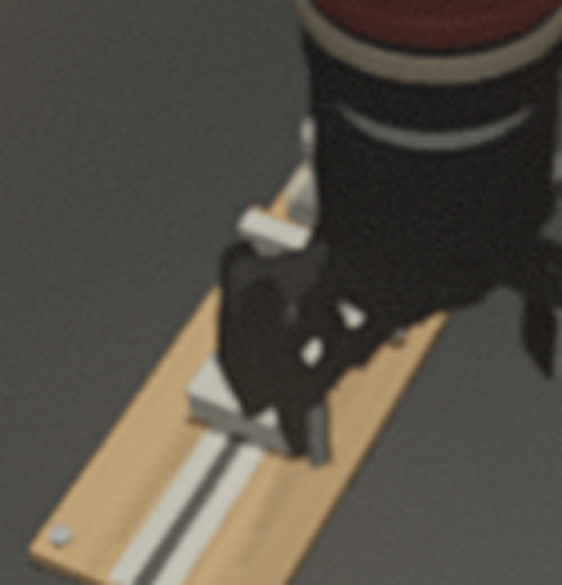

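View pics/top5.png

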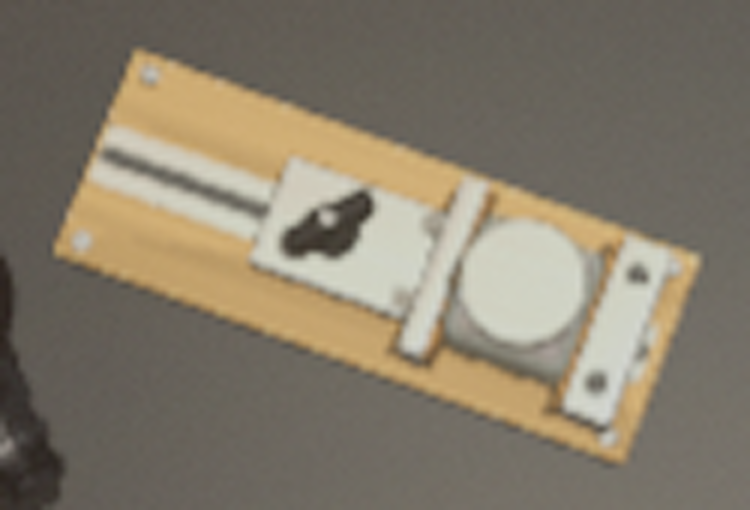

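The top view is clear. The jar sits between both jaws with the lid at about (523,282) zoomed, and the wing runs from (287,247) to (370,200), so it is turned well clockwise. Next I'll measure the lid and the wing.

```bash
python3 - <<'E'
from h import *
ct=cam('top'); zt=lambda a:(np.array(a,float)+.5)/6-.5+[185,160]
c=np.array([.5412,.0680,.012]);yaw=-.33
x=np.array([np.cos(yaw),np.sin(yaw),0]);y=np.array([-np.sin(yaw),np.cos(yaw),0])
loc=lambda P:np.c_[(P-c)@x,(P-c)@y]*1000
g=cv2.cvtColor(ct['img'],cv2.COLOR_BGR2GRAY)
z=cv2.resize(g[160:245,185:310],None,fx=6,fy=6,interpolation=cv2.INTER_CUBIC)
h=cv2.HoughCircles(cv2.GaussianBlur(z,(5,5),0),cv2.HOUGH_GRADIENT,1,200,param1=60,param2=15,minRadius=55,maxRadius=75)
print(h)
for p in ([(523,282)],[tuple(h[0,0,:2])]):
    P=onz(ct,zt(p),.0935);print('lid',P,loc(P))
P=onz(ct,zt([(290,243),(368,202)]),.064);l=loc(P);d=l[1]-l[0];print('wing',l,np.arctan2(d[1],d[0]),'q',.6-np.arctan2(d[1],d[0]))
P=onz(ct,zt([(488,187),(430,357)]),.052);print('jaw front top',loc(P))
P=onz(ct,zt([(622,240),(565,400)]),.052);print('fixed front top',loc(P))
s=st();r=R.from_quat(s['eef_rot']).as_matrix()
t=onz(ct,zt([(523,282)]),.0935)[0];t[2]=.15
print((r.T@(t-s['ee_pos']))/.04)
E
```

```text
[[[521.5 281.5  61.4]]]
lid [[ 0.51464182 -0.00508268  0.0935    ]] [[ -1.44323329 -77.74530006]]
lid [[ 0.51485656 -0.00437993  0.0935    ]] [[ -1.46779372 -77.01088673]]
wing [[-17.8500593   34.54146594]
 [ 13.74567291   7.12766094]] -0.7146477833836291 q 1.314647783383629
jaw front top [[ 43.10164714 -42.57458768]
 [-44.06728242 -46.12907951]]
fixed front top [[  41.48184191 -112.02738675]
 [ -40.8138571  -113.62377853]]
t 10.65 p [0.4635 0.2216 0.1817] w 0.085 F [ 0.7  0.  -0. ] T [ 0.   -0.02  0.02]
q [ 3.040e-01  3.100e-01 -2.840e-01  9.760e-01 -1.000e-03  1.321e+00]
[[ 2.000e-04 -5.258e-01  8.506e-01]
 [-6.000e-04  8.506e-01  5.258e-01]
 [-1.000e+00 -6.000e-04 -2.000e-04]]
[ 0.79477739 -5.49341429 -1.89192205]
```

Emit:
apply_moves:
  increments:
    - {"travel":[0,-0.49,-0.19],"delta_rot":[0,0,0],"claw":85}
    - {"travel":[0,-0.9,-0.31],"delta_rot":[0,0,0],"claw":85}
    - {"travel":[0,-0.9,-0.31],"delta_rot":[0,0,0],"claw":85}
    - {"travel":[0,-0.9,-0.31],"delta_rot":[0,0,0],"claw":85}
    - {"travel":[0,-0.9,-0.31],"delta_rot":[0,0,0],"claw":85}
    - {"travel":[0,-0.9,-0.31],"delta_rot":[0,0,0],"claw":85}
    - {"travel":[0.4,-0.5,-0.15],"delta_rot":[0,0,0],"claw":85}
    - {"travel":[0.8,0,0],"delta_rot":[0,0,0],"claw":85}
    - {"travel":[0,0,0],"delta_rot":[0,0,0],"claw":85}
    - {"travel":[0,0,0],"delta_rot":[0,0,0],"claw":85}
  squeeze: 60

```text
time_s: 11.65
ee_pos: [0.514, -0.0053, 0.1338]
eef_rot: [-0.192, 0.681, 0.193, 0.68]
force: [-0.4, 0.5, 0.8]
gripper_width: 0.0852
```

```bash
python3 - <<'E'
from h import *
s=st();r=R.from_quat(s['eef_rot']).as_matrix()
print((r.T@(np.array([.5144,-.005,.084])-s['ee_pos']))/.04)
for n,b,f in(('side',(200,150,340,280),4.2),):
    c=cam(n); a=c['img'][b[1]:b[3],b[0]:b[2]]; cv2.imwrite(f'pics/{n}6.png',cv2.resize(a,None,fx=f,fy=f,interpolation=cv2.INTER_CUBIC))
E
```

```text
t 11.65 p [ 0.514  -0.0053  0.1338] w 0.0852 F [-0.4  0.5  0.8] T [ 0.02 -0.04  0.  ]
q [-0.153  0.357 -0.354  0.861 -0.     0.866]
[[-1.600e-03 -5.244e-01  8.515e-01]
 [ 1.000e-04  8.515e-01  5.244e-01]
 [-1.000e+00  1.000e-03 -1.300e-03]]
[1.24419150e+00 3.59369042e-04 1.55232373e-02]
```

View pics/side6.png

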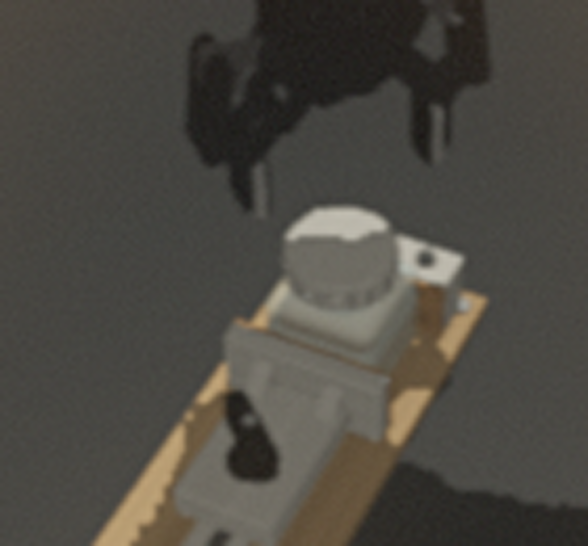

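The fingers straddle the lid, with tips at about (262,215) and (437,163) zoomed. From these I'll get the tip height when open.

```bash
python3 - <<'E'
from h import *
c=cam('side'); s=sensors.observe(); p=np.array(s['ee_pos']); zz=np.array([.8515,.5244,0])
f=lambda a:(np.array(a,float)+.5)/4.2-.5+[200,150]
for uv in [(262,215),(252,212),(437,163)]:
    o,d=ray(c,[f(uv)]);d=d[0]
    # intersect ray with vertical plane containing zz through tcp
    n=np.array([-zz[1],zz[0],0]); t=((p-o)@n)/(d@n); q=o+t*d; print(uv,'along z',(q-p)@zz,'height rel tcp',q[2]-p[2])
E
```

```text
(262, 215) along z 0.040732968397642524 height rel tcp -0.0014229231300678102
(252, 212) along z 0.045804556745475886 height rel tcp 0.0026584418884912364
(437, 163) along z -0.054735130519851134 height rel tcp -0.003999042461164282
```

Emit:
apply_moves:
  increments:
    - {"travel":[0.5,0,0.015],"delta_rot":[0,0,0],"claw":85}
    - {"travel":[0.5,0,0],"delta_rot":[0,0,0],"claw":85}
    - {"travel":[0.2,0,0],"delta_rot":[0,0,0],"claw":85}
    - {"travel":[0.14,0,0],"delta_rot":[0,0,0],"claw":85}
    - {"travel":[0,0,0],"delta_rot":[0,0,0],"claw":85}
    - {"travel":[0,0,0],"delta_rot":[0,0,0],"claw":85}

```text
time_s: 12.35
ee_pos: [0.5155, -0.0043, 0.0809]
eef_rot: [-0.193, 0.68, 0.193, 0.681]
force: [-0.5, 0.3, 0.3]
gripper_width: 0.085
```

Emit:
apply_moves:
  increments:
    - {"travel":[0,0,0],"delta_rot":[0,0,0],"claw":66}
    - {"travel":[0,0,0],"delta_rot":[0,0,0],"claw":62}
    - {"travel":[0,0,0],"delta_rot":[0,0,0],"claw":55}
    - {"travel":[0,0,0],"delta_rot":[0,0,0],"claw":50}
    - {"travel":[0,0,0],"delta_rot":[0,0,0],"claw":50}
  squeeze: 40

```text
time_s: 12.85
ee_pos: [0.5151, -0.0045, 0.0809]
eef_rot: [-0.193, 0.68, 0.193, 0.68]
force: [-2.1, -0.3, 7.8]
gripper_width: 0.0581
```

```bash
python3 - <<'E'
from h import *
s=st();r=R.from_quat(s['eef_rot']).as_matrix();print('F tool',r.T@s['force'])
for n,b,f in(('side',(200,150,340,280),4.2),('top',(185,160,310,245),6)):
    c=cam(n); a=c['img'][b[1]:b[3],b[0]:b[2]]; cv2.imwrite(f'pics/{n}7.png',cv2.resize(a,None,fx=f,fy=f,interpolation=cv2.INTER_CUBIC))
E
```

```text
t 12.85 p [ 0.5151 -0.0045  0.0809] w 0.0581 F [-2.1 -0.3  7.8] T [-0.03  0.63  0.06]
q [-0.151  0.42  -0.42   0.73  -0.     0.867]
[[ 7.000e-04 -5.254e-01  8.508e-01]
 [-4.000e-04  8.508e-01  5.254e-01]
 [-1.000e+00 -7.000e-04  4.000e-04]]
F tool [-7.80829811  0.8253812  -1.98528374]
```

View pics/side7.png

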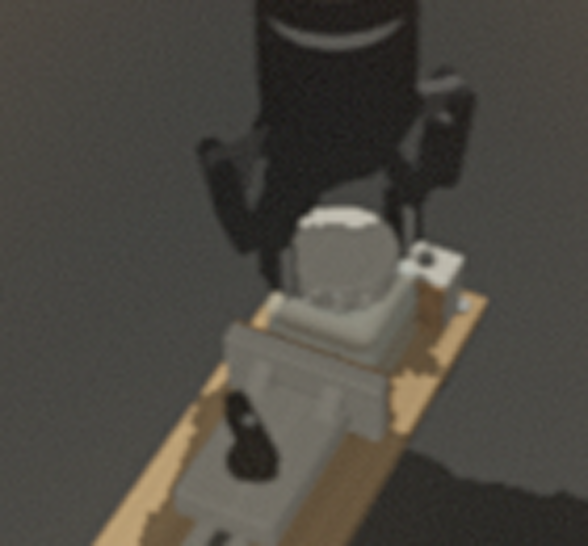

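The fingers grip the lid at a width of 58 mm with little side force. I'll tighten the grip and twist anticlockwise, letting the tool rise with the thread.

Emit:
apply_moves:
  increments:
    - {"travel":[0,0,0],"delta_rot":[0,0,0],"claw":45}
    - {"travel":[0,0,0],"delta_rot":[0,0,0],"claw":45}
    - {"travel":[0,0,0],"delta_rot":[-0.4,0,0],"claw":45}
    - {"travel":[-0.004,0,0],"delta_rot":[-0.7,0,0],"claw":45}
    - {"travel":[-0.004,0,0],"delta_rot":[-0.7,0,0],"claw":45}
    - {"travel":[-0.004,0,0],"delta_rot":[-0.7,0,0],"claw":45}
    - {"travel":[-0.004,0,0],"delta_rot":[-0.7,0,0],"claw":45}
  squeeze: 90

```text
time_s: 13.65
ee_pos: [0.5157, -0.0045, 0.082]
eef_rot: [-0.305, 0.638, 0.304, 0.639]
force: [-1.0, 0.2, 10.9]
gripper_width: 0.0569
```

```bash
python3 - <<'E'
from h import *
s=st();r=R.from_quat(s['eef_rot']).as_matrix();print('F tool',r.T@s['force'],'zang',np.arctan2(r[1,2],r[0,2]))
for n,b,f in(('side',(200,150,340,280),4.2),('top',(185,160,310,245),6)):
    c=cam(n); a=c['img'][b[1]:b[3],b[0]:b[2]]; cv2.imwrite(f'pics/{n}8.png',cv2.resize(a,None,fx=f,fy=f,interpolation=cv2.INTER_CUBIC))
E
```

```text
t 13.65 p [ 0.5157 -0.0045  0.082 ] w 0.0569 F [-1.   0.2 10.9] T [ 0.05  0.42 -0.77]
q [-0.151  0.418 -0.419  0.731 -0.     0.53 ]
[[ 2.000e-03 -7.772e-01  6.293e-01]
 [-3.000e-04  6.293e-01  7.772e-01]
 [-1.000e+00 -1.800e-03  1.000e-03]]
F tool [-10.8926281    0.88843519  -0.42030172] zang 0.8901542663816455
```

View pics/side8.png

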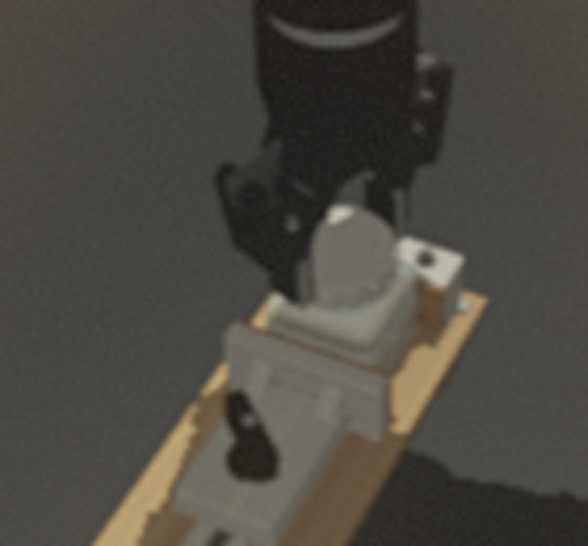

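Turned 19° against 0.77 N m with the jar steady. That torque is well under the slip limit of the grip.

Emit:
apply_moves:
  increments:
    - {"travel":[-0.004,0,0],"delta_rot":[-0.7,0,0],"claw":45}
    - {"travel":[-0.004,0,0],"delta_rot":[-0.7,0,0],"claw":45}
    - {"travel":[-0.004,0,0],"delta_rot":[-0.7,0,0],"claw":45}
    - {"travel":[-0.004,0,0],"delta_rot":[-0.7,0,0],"claw":45}
    - {"travel":[-0.004,0,0],"delta_rot":[-0.7,0,0],"claw":45}
    - {"travel":[-0.004,0,0],"delta_rot":[-0.7,0,0],"claw":45}
    - {"travel":[-0.004,0,0],"delta_rot":[-0.7,0,0],"claw":45}
    - {"travel":[-0.004,0,0],"delta_rot":[-0.7,0,0],"claw":45}
    - {"travel":[-0.004,0,0],"delta_rot":[-0.7,0,0],"claw":45}

```text
time_s: 14.65
ee_pos: [0.5159, -0.0043, 0.0835]
eef_rot: [-0.495, 0.504, 0.494, 0.506]
force: [-1.2, 1.5, 11.8]
gripper_width: 0.0564
```

```bash
python3 - <<'E'
from h import *
s=st();r=R.from_quat(s['eef_rot']).as_matrix();a=np.arctan2(r[1,2],r[0,2]);print('F tool',r.T@s['force'],'turned deg',np.degrees(a-.553))
E
```

```text
t 14.65 p [ 0.5159 -0.0043  0.0835] w 0.0564 F [-1.2  1.5 11.8] T [ 0.29  0.32 -0.71]
q [-0.15   0.417 -0.417  0.735  0.    -0.13 ]
[[ 2.400e-03 -9.998e-01  2.050e-02]
 [ 1.000e-04  2.050e-02  9.998e-01]
 [-1.000e+00 -2.400e-03  2.000e-04]]
F tool [-11.80746717   1.1746395    1.5091564 ] turned deg 57.13867511703028
```

Emit:
apply_moves:
  increments:
    - {"travel":[-0.004,0,0],"delta_rot":[-0.7,0,0],"claw":45}
    - {"travel":[-0.004,0,0],"delta_rot":[-0.7,0,0],"claw":45}
    - {"travel":[0,0,0],"delta_rot":[-0.7,0,0],"claw":45}
    - {"travel":[0,0,0],"delta_rot":[-0.7,0,0],"claw":45}

```text
time_s: 15.05
ee_pos: [0.5159, -0.0044, 0.084]
eef_rot: [0.564, -0.427, -0.563, -0.428]
force: [-2.4, 1.0, 13.4]
gripper_width: 0.0567
```

```bash
python3 - <<'E'
from h import *
s=st();r=R.from_quat(s['eef_rot']).as_matrix();a=np.arctan2(r[1,2],r[0,2]);print('F tool',r.T@s['force'],'turned deg',np.degrees(a-.553))
E
```

```text
t 15.05 p [ 0.5159 -0.0044  0.084 ] w 0.0567 F [-2.4  1.  13.4] T [ 0.24  0.55 -0.24]
q [-0.15   0.416 -0.417  0.736  0.    -0.424]
[[ 2.400e-03 -9.629e-01 -2.699e-01]
 [-1.000e-04 -2.699e-01  9.629e-01]
 [-1.000e+00 -2.300e-03 -8.000e-04]]
F tool [-13.44159661   2.04726577   1.64262807] turned deg 73.97416712164298
```

The torque dropped from 0.71 to 0.24 N m at 74°, so the threads have let go. I'll go a little further to about 82°, pause, then lift.

Emit:
apply_moves:
  increments:
    - {"travel":[0,0,0],"delta_rot":[-0.7,0,0],"claw":45}
    - {"travel":[0,0,0],"delta_rot":[-0.65,0,0],"claw":45}
    - {"travel":[0,0,0],"delta_rot":[0,0,0],"claw":45}
    - {"travel":[0,0,0],"delta_rot":[0,0,0],"claw":45}
    - {"travel":[0,0,0],"delta_rot":[0,0,0],"claw":45}

```text
time_s: 15.55
ee_pos: [0.5159, -0.0044, 0.084]
eef_rot: [0.592, -0.387, -0.591, -0.387]
force: [-2.6, 1.3, 13.5]
gripper_width: 0.0565
```

```bash
python3 - <<'E'
from h import *
s=st();r=R.from_quat(s['eef_rot']).as_matrix();a=np.arctan2(r[1,2],r[0,2]);print('F tool',r.T@s['force'],'turned deg',np.degrees(a-.553))
for n,b,f in(('side',(200,150,340,280),4.2),('top',(185,160,310,245),6)):
    c=cam(n); a=c['img'][b[1]:b[3],b[0]:b[2]]; cv2.imwrite(f'pics/{n}9.png',cv2.resize(a,None,fx=f,fy=f,interpolation=cv2.INTER_CUBIC))
E
```

```text
t 15.55 p [ 0.5159 -0.0044  0.084 ] w 0.0565 F [-2.6  1.3 13.5] T [0.11 0.52 0.11]
q [-0.15   0.416 -0.417  0.736  0.    -0.562]
[[ 2.400e-03 -9.163e-01 -4.006e-01]
 [-2.000e-04 -4.006e-01  9.163e-01]
 [-1.000e+00 -2.100e-03 -1.100e-03]]
F tool [-13.47445546   1.84630728   2.24935681] turned deg 81.93029833350477
```

View pics/side9.png

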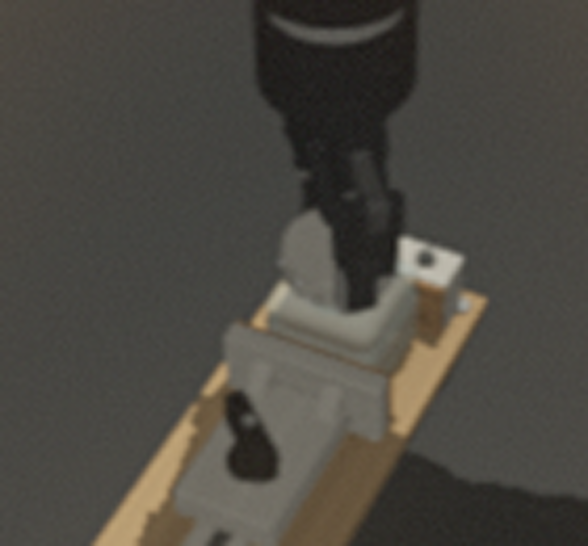

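Emit:
apply_moves:
  increments:
    - {"travel":[-0.03,0,0],"delta_rot":[0,0,0],"claw":45}
    - {"travel":[-0.05,0,0],"delta_rot":[0,0,0],"claw":45}
    - {"travel":[-0.05,0,0],"delta_rot":[0,0,0],"claw":45}
    - {"travel":[0,0,0],"delta_rot":[0,0,0],"claw":45}

```text
time_s: 16.05
ee_pos: [0.515, -0.0043, 0.0879]
eef_rot: [0.592, -0.387, -0.592, -0.387]
force: [-0.7, -0.9, -0.9]
gripper_width: 0.0562
```

The pull is only about 1 N, so the lid is free. I'll keep lifting.

Emit:
apply_moves:
  increments:
    - {"travel":[-0.08,0,0],"delta_rot":[0,0,0],"claw":45}
    - {"travel":[-0.1,0,0],"delta_rot":[0,0,0],"claw":45}
    - {"travel":[-0.1,0,0],"delta_rot":[0,0,0],"claw":45}
    - {"travel":[-0.1,0,0],"delta_rot":[0,0,0],"claw":45}
    - {"travel":[-0.1,0,0],"delta_rot":[0,0,0],"claw":45}
    - {"travel":[-0.07,0,0],"delta_rot":[0,0,0],"claw":45}
    - {"travel":[0,0,0],"delta_rot":[0,0,0],"claw":45}
    - {"travel":[0,0,0],"delta_rot":[0,0,0],"claw":45}
    - {"travel":[0,0,0],"delta_rot":[0,0,0],"claw":45}

```text
time_s: 16.95
ee_pos: [0.5148, -0.0043, 0.1095]
eef_rot: [-0.592, 0.387, 0.592, 0.387]
force: [0.5, 0.1, 0.0]
gripper_width: 0.0563
```

```bash
python3 - <<'E'
from h import *
s=st();r=R.from_quat(s['eef_rot']).as_matrix();print('F tool',r.T@s['force'])
for n,b,f in(('side',(200,130,340,270),4.2),('top',(185,160,310,245),6)):
    c=cam(n); a=c['img'][b[1]:b[3],b[0]:b[2]]; cv2.imwrite(f'pics/{n}10.png',cv2.resize(a,None,fx=f,fy=f,interpolation=cv2.INTER_CUBIC))
    print(n,proj(c,[[.5148,-.005,.089],[.5148,-.005,.1035],[.5148,-.005,.121]]))
E
```

```text
t 16.95 p [ 0.5148 -0.0043  0.1095] w 0.0563 F [0.5 0.1 0. ] T [-0.01 -0.02  0.  ]
q [-0.15   0.385 -0.385  0.801  0.    -0.562]
[[-3.000e-04 -9.164e-01 -4.004e-01]
 [ 1.000e-04 -4.004e-01  9.164e-01]
 [-1.000e+00  3.000e-04  2.000e-04]]
F tool [-0.0463321  -0.52704521 -0.08921798]
side [[280.52924582 210.14736859]
 [280.44197257 205.32243701]
 [280.33390585 199.35344109]]
top [[271.73466701 206.81641051]
 [271.69375856 205.8753364 ]
 [271.64315493 204.71133665]]
```

View pics/side10.png

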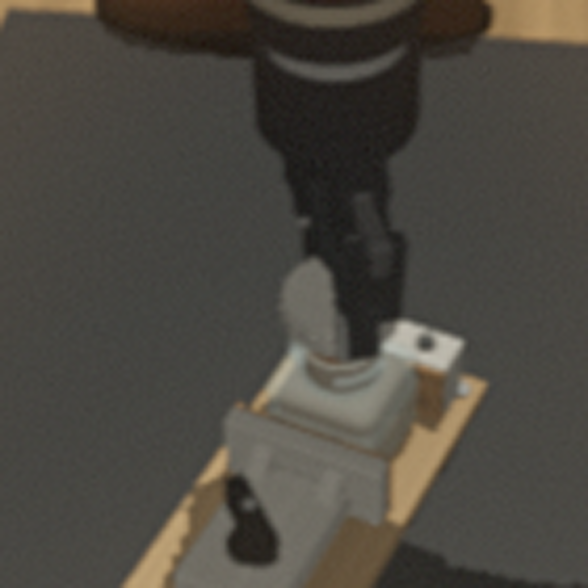

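View pics/top10.png

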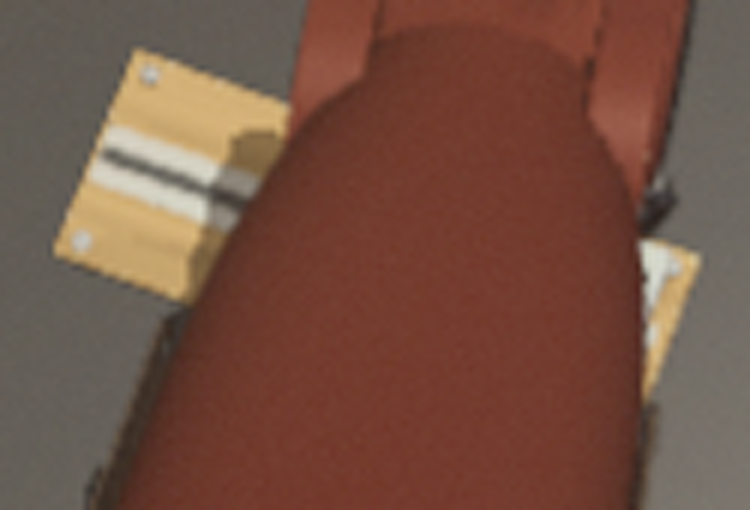

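The lid is up and the neck threads are visible below it at about (345,375) zoomed. The jar is still in the jaws and the wing has not moved. Wrist forces are about 0, so I'll hand in.

```bash
python3 -c "
from h import *
print(robot.sign_off()); st()"
```

```text
the job is handed in; nothing more can be done
None
the job is handed in; nothing more can be done
```

The jar is open. I handed in at about 17 s with the lid held level above the mouth and the jar still locked in the clamp. The hand-in reports no verdict, so everything below is from my own measurements.

- **Clamping:** I slid the jaw about 38 mm by its knob until the jar resisted with about 18 N. I then turned the wing clockwise to about 1.29 rad by tool angle; the top view gave 1.31.
- **Opening:** I twisted the lid about 82° anticlockwise. The torque fell from about 0.75 to 0.24 N m near 74°, when the threads let go. I then lifted the lid about 25 mm straight up.
- **Final checks:** The tool is level, and its centre is within about 1 mm of the lid centre I measured after clamping. The lid's edge is about 15 mm above the rim by tool height, assuming no slip in the fingers. The side view shows a gap with the bare neck below the lid, the jar between the jaws and the wing unmoved. Wrist forces are about 0.
- **Not confirmed:** The arm blocked the top view at the end, so I could not check the lid's centring from above. I took no last picture of the bystanders; nothing I moved came near them. Two readings were slightly off: the knob grip first read 17 mm instead of 13, and settled at about 14 after a regrip 4 mm higher. The lid grip read 56 to 58 mm on the 60 mm lid.

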